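# Put away the wire saw's wheels and jaws

### The arm

A 7-joint arm with a two-finger parallel gripper is mounted at the origin on the work surface. World frame = base frame: x ahead of the robot, y to its left, z up, the work surface at z = 0. Lengths are in mm, angles in rad, forces in N, time in s.
With the tool pointing down it reaches from about 400 to 875 mm from the base axis. Payload 4.4 kg.
Tool frame: the origin (TCP) lies midway between the tips of the shut fingers; the grasp point (between the pads) lies 19 mm behind it; x points along the fingers, y is the direction in which the jaws open and shut, and the axes are right-handed (so a half turn about x gives the same grasp; the last joint's range is limited). The gripper opens to 85 mm and grips with 20 to 120 N. Pads are 22 mm wide; open, the fingers measure 114 mm over their backs; the gripper's body (76 mm by 85 mm) begins 54 mm behind the grasp point. The pads swing forward as they close: fully open they stand 13 mm farther back than shut.
Start: joints at [1.184, 0.628, 0.038, 1.517, -0.027, 0.996, -0.02], TCP at [204.99, -616.844, 231.313] pointing down, gripper open.
Joint ranges: [-3.06, 3.06], [-0.37, 2.12], [-1.25, 1.32], [0.18, 2.47], [-1.1, 4.24], [0.23, 1.98], [-2.94, 2.94]. Speed limits (rad/s): [2.57, 2.57, 3.14, 3.14, 3.14, 3.14, 3.14].

### API

Orientations are given as [roll, pitch, yaw] about the fixed x, y, z axes, in that order (R = Rz(yaw) Ry(pitch) Rx(roll)).
In Python, from cell import ctrl gives the robot as it stands.
- The arm moves only by the tool arm_command, never from a script. Its argument "series" is a list of rows, each a list of 7 numbers: the opening, from 0 (shut) to 1 (fully open), then the shift along the world's x, y, z in cm, then the turn, a rotation vector about the world's x, y, z in degrees. In form: [[claw, x, y, z, rx, ry, rz], ...]. A call has 1 to 20 rows; each row shifts and turns the commanded pose from where the row before left it; what a row does not reach is not made up. A row lasts 1/12 s, in which the tool goes at most 41.7 mm and 7.16 degrees, less where a joint would pass 70% of its speed; a pose out of reach is approached as far as the arm can. A call with a gripper value outside its range is refused whole. The fingers move at their own pace and stop on an object; the grip force is fixed at half the most. Time passes only in rows, so rows that do not move let the fingers close. It gives the time, the measured TCP pose, the force and the opening at its end, in the units of the state.
- ctrl.read_state(): the state, without advancing time (a new reading comes with each control period).
- ctrl.get_image(name): name is "scene" or "top"; returns the picture (400x640x3 uint8, blue, green, red); there is no depth.
- ctrl.calibration(name): a dict with "fovy" (degrees; the focal length in pixels is half the picture's height over the tangent of half this angle, whatever the lens; pixels are square), "cx", "cy" (the principal point, pixels), "cam_to_world" (4x4, takes a point from camera to world coordinates). Camera axes: x right, y up, looking along -z (the intrinsics and any distortion apply to the point x, -y, -z); pixel columns grow to the right and rows downward; lengths in mm; the calibration is good to about 2 mm. A picture is of the moment at which its call begins. calibration takes no time and is no camera call.
- ctrl.finish_job(): hands the job in, once; it reports no verdict.
Trained networks look in the newest picture that a camera, given by its name, has taken for a name from the list of things; names that differ only in an ending like _2 or _b are one class to them, and where a whole thing is asked for, a point or a joint stands for the part that bears it (a point fixed in the world has none). Each returns a list of dicts, best first, with "conf" (0 to 1); they miss things now and then, are a little off and sometimes report something else, mostly with a low value. They report only what shows in the picture. A call takes as long as a camera call.
- ctrl.spot_in(label, camera): "centre" ([x, y, z] in mm, in world coordinates, good to about 4 mm: the middle of the surface that is visible of it).
The state is a dict: "clock": time; "qpos": joint angles; "qd": joint speeds; "tau": joint torques, N m; "eef_pos": TCP position; "tool_rot": TCP orientation; "force": force on the tool from outside, world axes, zero at the start; "torque": the same for the moment, N m; "width": finger opening in mm.
Only numpy, scipy, OpenCV 4.12 (cv2) and the standard library are available. Lean on these libraries where they do the work, as an engineer would, in place of code of your own. Each camera call takes 0.05 s, during which the arm holds its last target.

### The job

Tidy up after a job on the wire saw: put the large spoked guide wheel in the wide bay of the caddy and the small spoked guide wheel in its narrow bay, and lay the left-hand and the right-hand L-shaped clamp jaw each, rib up, in the tray whose recess has its shape. Everything put away must lie flat on the floor of its bay or recess. Leave the solid disc and the T-shaped jaw, which belong to another set, where they are.

Things in the scene. Friction and masses are not known exactly. Their poses are not given: they have to be found in the camera images.
- large_wheel: Large guide wheel. Bare steel spoked wheel lying flat, 60 mm in diameter, rim 12 mm thick and 6 mm wide, three spokes with open gaps; the round hub in the middle, 22 mm in diameter, stands up to 44 mm above the underside, to hold it by. Origin: centre of the underside; z up. 0.19 kg, loose.
- small_wheel: Small guide wheel. Bare steel spoked wheel lying flat, 42 mm in diameter, rim 12 mm thick and 6 mm wide, three spokes with open gaps; the round hub in the middle, 22 mm in diameter, stands up to 44 mm above the underside, to hold it by. Origin: centre of the underside; z up. 0.14 kg, loose.
- solid_disc: Look-alike that stays: solid steel disc 60 mm in diameter, 12 mm thick, no spokes or gaps, with the same hub (22 mm diameter, up to 44 mm). Origin: centre of the underside. About 0.3 kg, loose.
- left_jaw: Left-hand clamp jaw. Bare aluminium, loose, 0.13 kg: flat base 12 mm thick, long arm 72 x 24 mm along x, short arm sticking out at its +x end towards +y (x 12..36 mm, y 12..40 mm). On the middle of the long arm stands a rib 40 mm (x) by 14 mm (y), top 44 mm above the underside, to hold it by. Origin: underside, below the rib's middle; z up.
- right_jaw: Right-hand clamp jaw, mirror image of the left. Bare aluminium, loose, 0.13 kg: flat base 12 mm thick, long arm 72 x 24 mm along x, short arm sticking out at its +x end towards -y (x 12..36 mm, y -12..-40 mm). On the middle of the long arm stands a rib 40 mm (x) by 14 mm (y), top 44 mm above the underside, to hold it by. Origin: underside, below the rib's middle; z up.
- centre_jaw: Look-alike that stays: T-shaped jaw. Bare aluminium, loose, 0.13 kg: flat base 12 mm thick, long arm 72 x 24 mm along x, short arm sticking out at its middle towards +y (x -12..12 mm, y 12..40 mm). On the middle of the long arm stands a rib 40 mm (x) by 14 mm (y), top 44 mm above the underside, to hold it by. Origin: underside, below the rib's middle; z up.
- left_tray: Fixed black tray, 16 mm high, grey floor 4 mm thick. Its L-shaped recess is the outline of the left-hand jaw plus 9 mm all round; a black block fills the corner at x -45..3 mm, y 21..49 mm. Outside: x -49..49, y -25..53 mm. Origin: underside, right below where the jaw's origin belongs (4 mm higher), jaw's x axis along the tray's; z up.
- right_tray: Fixed black tray, 16 mm high, grey floor 4 mm thick. Its L-shaped recess is the outline of the right-hand jaw plus 9 mm all round; a black block fills the corner at x -45..3 mm, y -21..-49 mm. Outside: x -49..49, y -53..25 mm. Origin: underside, right below where the jaw's origin belongs (4 mm higher), jaw's x axis along the tray's; z up.
- caddy: Fixed black two-bay caddy, outside 86 mm (x) by 150 mm (y), 16 mm high, walls 4 mm, grey floor 4 mm thick. A wall across parts a wide bay (inside 78 x 78 mm, centre x 0, y +32 mm) from a narrow bay (inside 78 mm in x, 60 mm in y, centre x 0, y -41 mm). Origin: centre of the underside; z up.

How it is judged (in metres and radians):
At the end, for the whole second after the job is handed in: Wheels flat on the floor of their caddy bays (large: wide, small: narrow); each L jaw in its own recess, within 14 mm in x and y and 0.35 rad; tilt under 0.12 rad, height within 4 mm, all at rest. Solid disc and T jaw flat, at rest, within 25 mm of their start (x of large_wheel in the frame of caddy between -0.013 and 0.013 m and y of large_wheel in the frame of caddy between 0.019 and 0.045 m and z of large_wheel in the frame of caddy between 0 and 0.008 m and angle between each of large_wheel, small_wheel, left_jaw, right_jaw, solid_disc, centre_jaw's own z axis and vertical below 0.12 rad and linear speed of each of large_wheel, small_wheel, left_jaw, right_jaw, solid_disc, centre_jaw below 0.02 m/s and angular speed of each of large_wheel, small_wheel, left_jaw, right_jaw below 0.2 rad/s and x of small_wheel in the frame of caddy between -0.022 and 0.022 m and y of small_wheel in the frame of caddy between -0.054 and -0.028 m and z of small_wheel in the frame of caddy between 0 and 0.008 m and x of left_jaw in the frame of left_tray between -0.014 and 0.014 m and y of left_jaw in the frame of left_tray between -0.014 and 0.014 m and z of left_jaw in the frame of left_tray between 0 and 0.008 m and angle between the x axis of left_jaw and the x axis of left_tray, either way round below 0.35 rad and x of right_jaw in the frame of right_tray between -0.014 and 0.014 m and y of right_jaw in the frame of right_tray between -0.014 and 0.014 m and z of right_jaw in the frame of right_tray between 0 and 0.008 m and angle between the x axis of right_jaw and the x axis of right_tray, either way round below 0.35 rad and distance of each of solid_disc, centre_jaw from where it was at the start of the episode below 0.025 m); the robot touches nothing.
It also fails if it takes over 106 s, if anything falls off the work surface, if the arm or the gripper's body presses on something with over 40 N, if the wrist force passes 120 N, or if a joint passes its speed limit or range.

## Working session

There is one attempt and no reset: what is moved stays moved. The work goes in short steps, Python scripts to look and compute and a tool call to move; the robot and the scene stay as the last step left them, time stands still between calls to the robot, and variables do not carry over. Pictures are saved under pics/ and viewed, and the job is handed in when it is done.

Besides the shell and the picture viewer there is one more tool, called after "Request:" by a JSON object that holds its "method" and its "body", one argument or row to a line. arm_command: Moves the arm, as the interface text tells. Its arguments: {"type":"object","properties":{"series":{"type":"array"}},"required":["series"]}

```bash
mkdir -p pics; ls
python3 - <<'E'
from cell import ctrl
import cv2
s=ctrl.read_state();print({k:(v if not hasattr(v,'tolist') else v.tolist()) for k,v in s.items()})
for n in("scene","top"):
    cv2.imwrite(f"pics/{n}0.png",ctrl.get_image(n));print(ctrl.calibration(n))
    for l in "large_wheel small_wheel solid_disc left_jaw right_jaw centre_jaw left_tray right_tray caddy".split():
        print(n,l,[( [round(float(c)) for c in d["centre"]],round(float(d["conf"]),2)) for d in ctrl.spot_in(l,n)])
E
```

```text
pics
{'clock': 0.0, 'qpos': [1.1841936520557892, 0.6293511921080558, 0.03842818257160917, 1.518375013547726, -0.02700013337209076, 0.9963195246752963, -0.02003424480834052], 'qd': [-0.0003625585650166499, 0.0005932087851587408, -0.00038514515410660165, -0.0010859295435847976, 0.0004934219233458296, 0.0003047628548175271, -0.00188232749861558], 'tau': [-0.00046399427446885966, -56.340683698654175, 1.2260329350829124, -19.34474229812622, 0.011019805097021163, 0.010669499170035124, -7.191162332276235e-07], 'eef_pos': [204.79724425171946, -616.222239242153, 230.38332952358164], 'tool_rot': [-1.561487086846486, 1.568860821984317, 1.9008849051543968], 'force': [0.09405323563544661, 0.22857193638875128, 0.020802206313298557], 'torque': [0.06130590620264526, -0.030361535977360053, 0.02755476053195055], 'width': 85.48463142103567}
{'fovy': 43.89207262002989, 'cx': 315.3442274876329, 'cy': 196.1590501037415, 'cam_to_world': array([[-5.00925990e-01, -5.54402014e-01,  6.64613842e-01,
         1.21811945e+03],
       [ 8.65292656e-01, -3.04399441e-01,  3.98258207e-01,
         4.40503356e+02],
  
[... 720 characters left out ...]
e-01, -2.75763783e-02,
         4.77220206e+02],
       [-9.99583963e-01, -1.19296574e-02, -2.62599397e-02,
        -1.09088111e+01],
       [-2.65772806e-02,  2.72706661e-02,  9.99274716e-01,
         9.81251703e+02],
       [ 0.00000000e+00,  0.00000000e+00,  0.00000000e+00,
         1.00000000e+00]])}
top large_wheel [([392, -240, 8], 0.55)]
top small_wheel [([469, 84, 11], 0.59)]
top solid_disc [([629, 183, 10], 0.73)]
top left_jaw [([654, -191, 7], 0.89), ([469, 81, 10], 0.75)]
top right_jaw [([388, 237, 11], 0.58)]
top centre_jaw [([464, -86, 12], 0.91), ([516, 378, 10], 0.41)]
top left_tray [([511, -353, 3], 0.79)]
top right_tray [([661, -12, 7], 0.9)]
top caddy [([512, 382, 7], 0.9)]
```

View pics/top0.png

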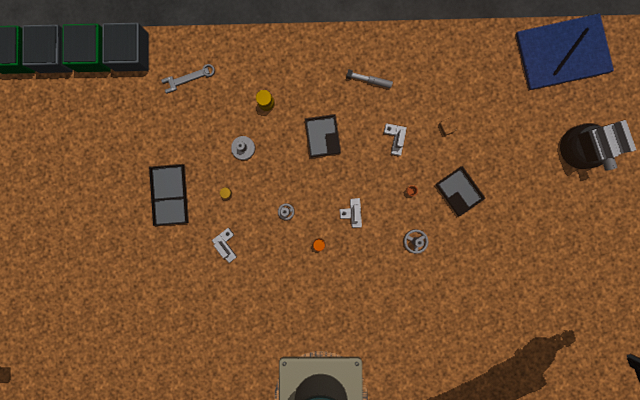

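View pics/scene0.png

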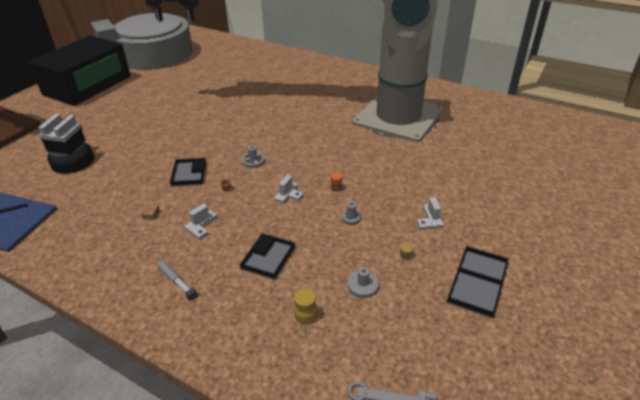

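```bash
cat > h.py <<'E'
import numpy as np, cv2
from cell import ctrl
def cal(n):
    c=ctrl.calibration(n); return c, 200/np.tan(np.radians(c["fovy"]/2))
def px2w(n,u,v,z):
    c,f=cal(n); M=np.array(c["cam_to_world"])
    d=M[:3,:3]@np.array([(u-c["cx"])/f,-(v-c["cy"])/f,-1]); o=M[:3,3]
    return o+d*(z-o[2])/d[2]
def w2px(n,P):
    c,f=cal(n); M=np.array(c["cam_to_world"]); P=np.atleast_2d(P)
    q=(P-M[:3,3])@M[:3,:3]; return np.c_[c["cx"]+f*q[:,0]/-q[:,2], c["cy"]-f*q[:,1]/-q[:,2]]
def ortho(n,img,x,y,z,half=75,s=4):
    # rectified patch at height z; up = +x, left = +y ; s px/mm
    N=int(2*half*s); W=np.array([[x+half,y+half,z],[x+half,y-half,z],[x-half,y-half,z],[x-half,y+half,z]],float)
    H=cv2.getPerspectiveTransform(w2px(n,W).astype(np.float32),np.float32([[0,0],[N,0],[N,N],[0,N]]))
    return cv2.warpPerspective(img,H,(N,N),flags=cv2.INTER_CUBIC)
E
python3 - <<'E'
from h import *
im=cv2.imread("pics/top0.png")
rows=[]
L=[("right?",388,237),("small",469,84),("disc",629,183),("left?",654,-191),("large",392,-240),("T",464,-86),("ltray",511,-353),("rtray",661,-12)]
t=[]
for n,x,y in L:
    p=ortho("top",im,x,y,10,half=64,s=1.55); cv2.putText(p,n,(3,12),0,.4,(0,255,255),1); t.append(p)
o=np.vstack([np.hstack(t[:4]),np.hstack(t[4:])]); print(o.shape)
cv2.imwrite("pics/c0.png",o)
cv2.imwrite("pics/cad0.png",ortho("top",im,512,382,10,half=100,s=2))
E
```

```text
(396, 792, 3)
```

View pics/c0.png

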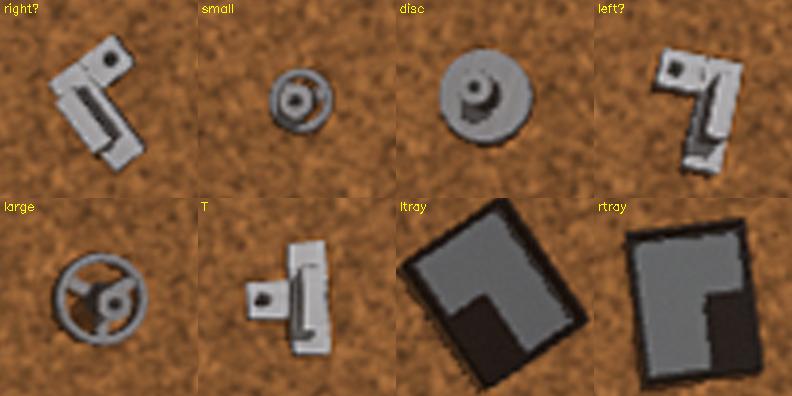

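View pics/cad0.png

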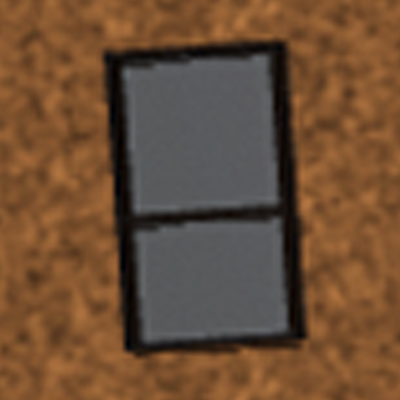

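```bash
cat > fit.py <<'E'
from h import *
from scipy.optimize import minimize
def box(x0,x1,y0,y1,z0,z1): return np.array([[x,y,z] for x in(x0,x1) for y in(y0,y1) for z in(z0,z1)],float)
def cyl(r,z0,z1):
    a=np.linspace(0,2*np.pi,40,endpoint=False); return np.vstack([np.c_[r*np.cos(a),r*np.sin(a),0*a+z] for z in(z0,z1)])
rib=box(-20,20,-7,7,12,44); lng=box(-36,36,-12,12,0,12)
M={"left_jaw":[lng,box(12,36,12,40,0,12),rib],"right_jaw":[lng,box(12,36,-40,-12,0,12),rib],
"centre_jaw":[lng,box(-12,12,12,40,0,12),rib],
"large_wheel":[cyl(30,0,12),cyl(11,0,44)],"small_wheel":[cyl(21,0,12),cyl(11,0,44)],"solid_disc":[cyl(30,0,12),cyl(11,0,44)],
"left_tray":[box(-49,49,-25,53,0,16)],"right_tray":[box(-49,49,-53,25,0,16)],"caddy":[box(-43,43,-75,75,0,16)]}
S=8
def render(name,p,n,org,shape,zoff=0):
    c,s=np.cos(p[2]),np.sin(p[2]); R=np.array([[c,-s,0],[s,c,0],[0,0,1]]); m=np.zeros(shape,np.uint8)
    for P in M[name]:
        q=(w2px(n,P@R.T+[p[0],p[1],zoff])-org+.5)*S-.5
        h=cv2.convexHull(np.float32(q)); cv2.fillConvexPoly(m,np.int32(np.round(h*16)),255,shift=4)
    return m
def fit(name,p0,img,n="top",zoff=0,mask=None,half=45,usemaskfn=None):
    u,v=w2px(n,[[p0[0],p0[1],10]])[0].astype(int); u0,v0=max(u-half,0),max(v-half,0)
    crop=img[v0:v+half,u0:u+half]; 
    big=cv2.resize(crop,None,fx=S,fy=S,interpolation=cv2.INTER_CUBIC)
    if usemaskfn: m=usemaskfn(big)
    else:
        b=big.astype(int); ch=b.max(2)-b.min(2); m=((ch<45)|(b.max(2)<60)).astype(np.uint8)*255
    m=cv2.morphologyEx(m,cv2.MORPH_OPEN,np.ones((7,7))); m=cv2.morphologyEx(m,cv2.MORPH_CLOSE,np.ones((9,9)))
    k,lab,st,ce=cv2.connectedComponentsWithStats(m); 
    cs=[(np.hypot(ce[i][0]-(u-u0)*S,ce[i][1]-(v-v0)*S),i) for i in range(1,k) if st[i][4]>30*S*S]; m=((lab==min(cs)[1])*255).astype(np.uint8)
    cn,_=cv2.findContours(m,cv2.RETR_EXTERNAL,cv2.CHAIN_APPROX_NONE); m=cv2.drawContours(m*0,cn,-1,255,-1)
    g=cv2.GaussianBlur(m,(0,0),S*.5).astype(float)
    org=np.array([u0,v0])
    f=lambda p:np.abs(cv2.GaussianBlur(render(name,p,n,org,m.shape,zoff),(0,0),S*.5)-g).sum()/255/S/S
    best=None
    for a in ([0] if M[name][0].shape[0]>8 else [-.15,0,.15]):
        q0=np.array(p0,float)+[0,0,a]
        r=minimize(f,q0,method="Nelder-Mead",options=dict(initial_simplex=np.vstack([q0]+[q0+d for d in([6,0,0],[0,6,0],[0,0,.15])]),xatol=.02,fatol=.05))
        if best is None or r.fun<best.fun: best=r
    r=render(name,best.x,n,org,m.shape,zoff); vis=big.copy()
    for mm,col in((m,(0,255,255)),(r,(255,0,255))):
        cn,_=cv2.findContours(mm,cv2.RETR_EXTERNAL,cv2.CHAIN_APPROX_NONE); cv2.drawContours(vis,cn,-1,col,1)
    return best.x,best.fun/(g.sum()/255/S/S),vis
E
python3 - <<'E'
from fit import *
im=cv2.imread("pics/top0.png"); t=[]
for n,p in {"right_jaw":(388,237,.65),"left_jaw":(654,-191,-.15),"centre_jaw":(464,-86,0),"small_wheel":(469,84,0),"large_wheel":(392,-240,0),"solid_disc":(629,183,0),"left_tray":(511,-353,.6),"right_tray":(661,-12,.1),"caddy":(512,382,.08)}.items():
    x,e,v=fit(n,p,im); print(n,x.round(2),round(e,3)); v=cv2.resize(v,(266,266),interpolation=cv2.INTER_AREA); t.append(v)
cv2.imwrite("pics/fit0.png",cv2.resize(np.vstack([np.hstack(t[i:i+3]) for i in(0,3,6)]),(600,600)))
E
```

```text
right_jaw [376.67 238.99   0.65] 0.027
left_jaw [ 6.4316e+02 -2.0324e+02 -2.2000e-01] 0.038
centre_jaw [ 4.6328e+02 -9.3370e+01  5.0000e-02] 0.052
small_wheel [4.6777e+02 8.1900e+01 6.0000e-02] 0.04
large_wheel [ 3.9057e+02 -2.4088e+02  9.0000e-02] 0.029
solid_disc [6.308e+02 1.900e+02 7.000e-02] 0.033Traceback (most recent call last):
  File "<stdin>", line 4, in <module>
  File "fit.py", line 35, in fit
    r=minimize(f,q0,method="Nelder-Mead",options=dict(initial_simplex=np.vstack([q0]+[q0+d for d in([6,0,0],[0,6,0],[0,0,.15])]),xatol=.02,fatol=.05))
    res = _minimize_neldermead(fun, x0, args, callback, bounds=bounds,
                               **options)
    fxcc = func(xcc)
    fx = function(np.copy(x), *(wrapper_args + args))
  File "fit.py", line 31, in <lambda>
    f=lambda p:np.abs(cv2.GaussianBlur(render(name,p,n,org,m.shape,zoff),(0,0),S*.5)-g).sum()/255/S/S
                                       ~~~~~~^^^^^^^^^^^^^^^^^^^^^^^^^^^
  File "fit.py", line 15, in render
    q=(w2px(n,P@R.T+[p[0],p[1],zoff])-org+.5)*S-.5
       ~~~~^^^^^^^^^^^^^^^^^^^^^^^^^^
  File "h.py", line 10, in w2px
    c,f=cal(n); M=np.array(c["cam_to_world"]); P=np.atleast_2d(P)
        ~~~^^^
  File "h.py", line 4, in cal
    c=ctrl.calibration(n); return c, 200/np.tan(np.radians(c["fovy"]/2))
ValueError: time passes only in moves, steps and waits
```

```bash
python3 - <<'E'
import json
from cell import ctrl
import numpy as np
json.dump({n:{k:(np.asarray(v).tolist()) for k,v in ctrl.calibration(n).items()} for n in("top","scene")},open("cal.json","w"))
E
sed -i 's|^def cal.*|import json\n_C=json.load(open("cal.json"))\ndef cal(n):|; s|c=ctrl.calibration(n); return|c=_C[n]; return|' h.py
cat > f0.py <<'E'
from fit import *
im=cv2.imread("pics/top0.png"); t=[]
for n,p in {"right_jaw":(388,237,.65),"left_jaw":(654,-191,-.15),"centre_jaw":(464,-86,0),"small_wheel":(469,84,0),"large_wheel":(392,-240,0),"solid_disc":(629,183,0),"left_tray":(511,-353,.6),"right_tray":(661,-12,.1),"caddy":(512,382,.08)}.items():
    x,e,v=fit(n,p,im,half=60 if n=="caddy" else 45); print(n,x.round(2),round(e,3)); v=cv2.resize(v,(266,266),interpolation=cv2.INTER_AREA); t.append(v)
cv2.imwrite("pics/fit0.png",cv2.resize(np.vstack([np.hstack(t[i:i+3]) for i in(0,3,6)]),(600,600)))
E
python3 f0.py
```

```text
right_jaw [376.67 238.99   0.65] 0.027
left_jaw [ 6.4316e+02 -2.0324e+02 -2.2000e-01] 0.038
centre_jaw [ 4.6328e+02 -9.3370e+01  5.0000e-02] 0.052
small_wheel [4.6777e+02 8.1900e+01 6.0000e-02] 0.04
large_wheel [ 3.9057e+02 -2.4088e+02  9.0000e-02] 0.029
solid_disc [6.308e+02 1.900e+02 7.000e-02] 0.033
left_tray [ 521.69 -363.72    0.6 ] 0.034
right_tray [6.5556e+02 1.8500e+00 1.3000e-01] 0.028
caddy [513.39 379.73   1.64] 0.02
```

View pics/fit0.png

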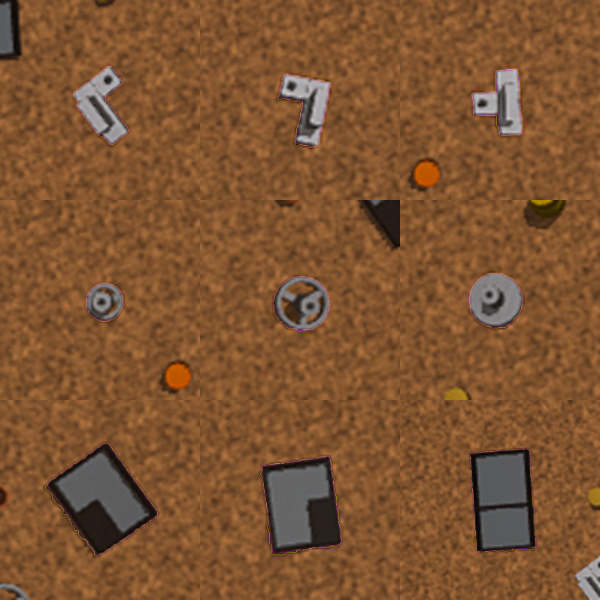

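```bash
cat > d.py <<'E'
import sys
from h import *
from scipy.spatial.transform import Rotation as R
s=ctrl.read_state(); p=np.array(s["eef_pos"]); r=R.from_euler("xyz",s["tool_rot"]).as_matrix()
a=np.degrees(np.arctan2(r[1,1],r[0,1]))
print("t",round(s["clock"],2),"p",p.round(1),"x",r[:,0].round(3),"y ang",round(a,1),"w",round(s["width"],1),"F",np.round(s["force"],1),"q",np.round(s["qpos"],2))
if len(sys.argv)>3:
    g=[float(v) for v in sys.argv[1:]]; print("cm",((np.array(g[:3])-p)/10).round(2),"turn",round((g[3]-a+90)%180-90,1) if len(g)>3 else "")
E
python3 d.py 391 -241 70 90
```

```text
t 1.0 p [ 205.  -616.8  231.3] x [ 0. -0. -1.] y ang -71.6 w 85.4 F [-0.1  0.2  0.2] q [ 1.18  0.63  0.04  1.52 -0.03  1.   -0.02]
cm [ 18.6   37.58 -16.13] turn -18.4
```

Request:
{"method": "arm_command", "body": {
  "series": [
    [0.6,1.55,3.13,-1,0,0,-1.53],
    [0.6,1.55,3.13,-1,0,0,-1.53],
    [0.6,1.55,3.13,-1,0,0,-1.53],
    [0.6,1.55,3.13,-1,0,0,-1.53],
    [0.6,1.55,3.13,-1,0,0,-1.53],
    [0.6,1.55,3.13,-1,0,0,-1.53],
    [0.6,1.55,3.13,-1,0,0,-1.53],
    [0.6,1.55,3.13,-1,0,0,-1.53],
    [0.6,1.55,3.13,-1,0,0,-1.53],
    [0.6,1.55,3.13,-1,0,0,-1.53],
    [0.6,1.55,3.13,-1,0,0,-1.53],
    [0.6,1.55,3.13,-1,0,0,-1.53],
    [0.6,0,0,0,0,0,0],
    [0.6,0,0,0,0,0,0],
    [0.6,0,0,0,0,0,0]
  ]
}}

```text
clock: 2.25
eef_pos: [391.2, -241.8, 111.5]
tool_rot: [1.936, 1.57, -1.205]
force: [-0.1, -0.3, 0.5]
width: 51.3
```

```bash
python3 d.py 391 -241 16 90
```

```text
t 2.25 p [ 391.2 -241.8  111.5] x [ 0.    -0.001 -1.   ] y ang -90.0 w 51.3 F [-0.1 -0.3  0.5] q [ 0.4   0.57  0.13  2.15 -0.17  0.43 -0.91]
cm [-0.02  0.08 -9.55] turn -0.0
```

Request:
{"method": "arm_command", "body": {
  "series": [
    [0.6,0,0.08,-2.4,0,0,0],
    [0.6,0,0,-2.4,0,0,0],
    [0.6,0,0,-2.4,0,0,0],
    [0.6,0,0,-1.4,0,0,0],
    [0.6,0,0,-0.8,0,0,0],
    [0.6,0,0,0,0,0,0],
    [0,0,0,0,0,0,0],
    [0,0,0,0,0,0,0],
    [0,0,0,0,0,0,0],
    [0,0,0,0,0,0,0],
    [0,0,0,0,0,0,0],
    [0,0,0,0,0,0,0],
    [0,0,0,0,0,0,0]
  ]
}}

```text
clock: 3.33
eef_pos: [391.2, -240.8, 22.7]
tool_rot: [-2.236, 1.57, 0.905]
force: [-1.7, -0.8, 6.3]
width: 20.0
```

```bash
python3 d.py 545 382 100 90
```

```text
t 3.33 p [ 391.2 -240.8   22.7] x [ 0.001  0.001 -1.   ] y ang -90.0 w 20.0 F [-1.7 -0.8  6.3] q [ 0.37  0.76  0.18  2.19 -0.55  0.23 -0.53]
cm [15.38 62.28  7.73] turn 0.0
```

Request:
{"method": "arm_command", "body": {
  "series": [
    [0,0,0,2,0,0,0],
    [0,0,0,2,0,0,0],
    [0,0,0,2,0,0,0],
    [0,0,0,2.5,0,0,0],
    [0,0,0,0,0,0,0]
  ]
}}

```text
clock: 3.75
eef_pos: [392.6, -240.9, 110.1]
tool_rot: [3.033, 1.566, -0.109]
force: [0.3, 0.1, -1.6]
width: 19.8
```

```bash
python3 d.py 545 382 110 90
python3 - <<'E'
from h import *
im=ctrl.get_image("scene"); cv2.imwrite("pics/s1.png",im)
E
```

```text
t 3.75 p [ 392.6 -240.9  110.1] x [ 0.004 -0.    -1.   ] y ang -90.0 w 19.8 F [ 0.3  0.1 -1.6] q [ 0.25  0.6   0.35  2.15 -0.46  0.46 -0.61]
cm [ 1.524e+01  6.229e+01 -1.000e-02] turn -0.0
```

View pics/s1.png

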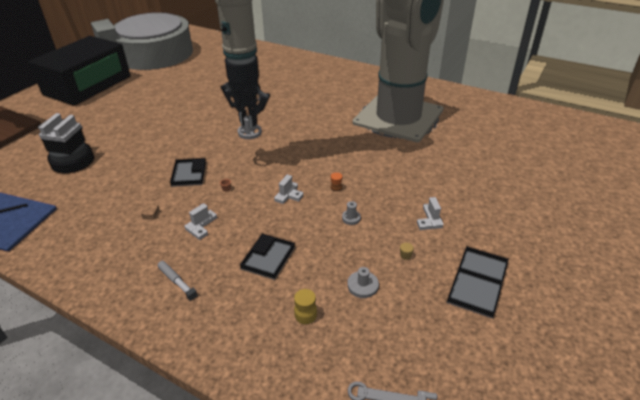

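Request:
{"method": "arm_command", "body": {
  "series": [
    [0,0.8,3,0.5,0,0,0],
    [0,0.9,3.7,0,0,0,0],
    [0,0.9,3.7,0,0,0,0],
    [0,0.9,3.7,0,0,0,0],
    [0,0.9,3.7,0,0,0,0],
    [0,0.9,3.7,0,0,0,0],
    [0,0.9,3.7,0,0,0,0],
    [0,0.9,3.7,0,0,0,0],
    [0,0.9,3.7,0,0,0,0],
    [0,0.9,3.7,0,0,0,0],
    [0,0.9,3.7,0,0,0,0],
    [0,0.9,3.7,0,0,0,0],
    [0,0.9,3.7,0,0,0,0],
    [0,0.9,3.7,0,0,0,0],
    [0,0.9,3.7,0,0,0,0],
    [0,0.9,3.7,0,0,0,0],
    [0,0.9,3.7,0,0,0,0],
    [0,0,0,0,0,0,0],
    [0,0,0,0,0,0,0]
  ]
}}

```text
clock: 5.38
eef_pos: [541.2, 385.1, 109.2]
tool_rot: [-0.581, 1.567, 2.566]
force: [-0.1, -0.7, -1.4]
width: 20.1
```

```bash
python3 d.py 545 382 28 90
```

```text
t 5.38 p [541.2 385.1 109.2] x [-0.003  0.002 -1.   ] y ang -89.7 w 20.1 F [-0.1 -0.7 -1.4] q [-0.96  0.86  0.56  1.59 -0.56  0.86 -1.76]
cm [ 0.38 -0.31 -8.12] turn -0.3
```

Request:
{"method": "arm_command", "body": {
  "series": [
    [0,0.38,-0.31,0,0,0,0],
    [0,0,0,-2,0,0,0],
    [0,0,0,-2,0,0,0],
    [0,0,0,-2,0,0,0],
    [0,0,0,-1,0,0,0],
    [0,0,0,-0.7,0,0,0],
    [0,0,0,-0.3,0,0,0],
    [0,0,0,-0.2,0,0,0],
    [0,0,0,0,0,0,0],
    [0,0,0,0,0,0,0]
  ]
}}

```text
clock: 6.22
eef_pos: [547.3, 379.4, 30.6]
tool_rot: [-1.682, 1.567, 1.46]
force: [-0.2, 0.2, -1.1]
width: 19.7
```

```bash
python3 d.py 545 382 27 90
```

```text
t 6.22 p [547.3 379.4  30.6] x [ 0.     0.003 -1.   ] y ang -90.0 w 19.7 F [-0.2  0.2 -1.1] q [-0.92  0.96  0.49  1.61 -0.62  0.73 -1.7 ]
cm [-0.23  0.26 -0.36] turn -0.0
```

Request:
{"method": "arm_command", "body": {
  "series": [
    [0,-0.2,0.2,-0.2,0,0,0],
    [0,0,0,-0.15,0,0,0],
    [0,0,0,0,0,0,0],
    [0,0,0,0,0,0,0]
  ]
}}

```text
clock: 6.55
eef_pos: [544.5, 382.2, 26.9]
tool_rot: [-1.381, 1.567, 1.762]
force: [-2.0, 0.7, 3.2]
width: 19.7
```

```bash
python3 d.py 545 382 27 90
python3 - <<'E'
from h import *
im=ctrl.get_image("scene"); cv2.imwrite("pics/s2.png",cv2.resize(im[180:380,350:640],None,fx=2.5,fy=2.5))
E
```

```text
t 6.55 p [544.5 382.2  26.9] x [-0.001  0.004 -1.   ] y ang -89.9 w 19.7 F [-2.   0.7  3.2] q [-0.92  0.96  0.49  1.62 -0.63  0.72 -1.7 ]
cm [ 0.05 -0.02  0.01] turn -0.1
```

View pics/s2.png

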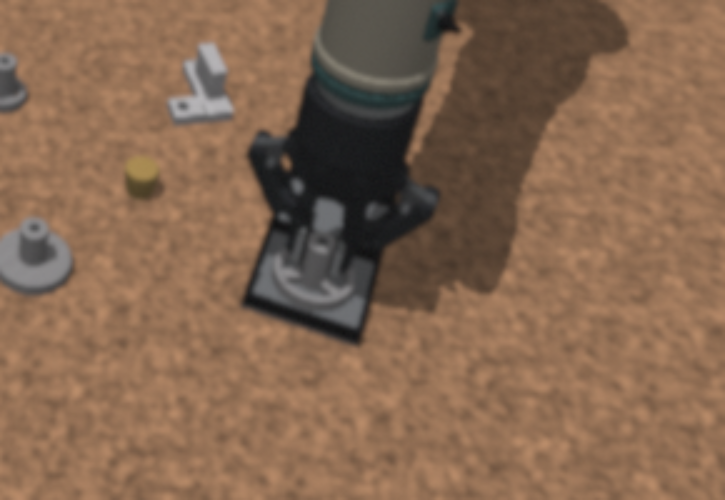

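Request:
{"method": "arm_command", "body": {
  "series": [
    [0.5,0,0,0,0,0,0],
    [0.5,0,0,0,0,0,0],
    [0.5,0,0,0,0,0,0],
    [0.5,0,0,0,0,0,0],
    [0.5,0,0,2,0,0,0],
    [0.5,0,0,3,0,0,0],
    [0.5,0,0,3,0,0,0],
    [0.5,-0.8,-3.4,0,0,0,0],
    [0.5,-0.9,-3.5,0,0,0,0],
    [0.5,-0.9,-3.5,0,0,0,0],
    [0.5,-0.9,-3.5,0,0,0,0],
    [0.5,-0.9,-3.5,0,0,0,0],
    [0.5,-0.9,-3.5,0,0,0,0],
    [0.5,-0.9,-3.5,0,0,0,0],
    [0.5,-0.9,-3.5,0,0,0,0],
    [0.5,-0.5,-2,0,0,0,0],
    [0.5,0,0,0,0,0,0],
    [0.5,0,0,0,0,0,0],
    [0.5,0,0,0,0,0,0]
  ]
}}

```text
clock: 8.18
eef_pos: [469.3, 82.9, 106.3]
tool_rot: [-1.484, 1.568, 1.659]
force: [0.6, 0.6, 0.5]
width: 42.6
```

```bash
python3 d.py 468 82 18 90
python3 - <<'E'
from h import *
im=ctrl.get_image("top"); cv2.imwrite("pics/t3.png",im)
cv2.imwrite("pics/t3c.png",ortho("top",im,512,382,10,half=100,s=2))
E
python3 - <<'E'
from fit import *
im=cv2.imread("pics/t3.png"); print(w2px("top",[[545,382,48],[545,382,16]]))
E
```

```text
t 8.18 p [469.3  82.9 106.3] x [-0.     0.003 -1.   ] y ang -90.0 w 42.6 F [0.6 0.6 0.5] q [-0.54  0.64  0.45  2.11 -0.57  0.51 -1.22]
cm [-0.13 -0.09 -8.83] turn -0.0
[[161.06599997 181.35778968]
 [166.34998956 182.20835931]]
```

View pics/t3c.png

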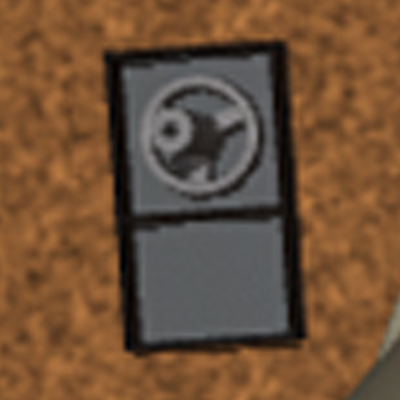

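Request:
{"method": "arm_command", "body": {
  "series": [
    [0.5,-0.13,-0.09,-2,0,0,0],
    [0.5,0,0,-2.4,0,0,0],
    [0.5,0,0,-2.4,0,0,0],
    [0.5,0,0,-1.2,0,0,0],
    [0.5,0,0,-0.5,0,0,0],
    [0.5,0,0,0,0,0,0],
    [0.5,0,0,0,0,0,0],
    [0,0,0,0,0,0,0],
    [0,0,0,0,0,0,0],
    [0,0,0,0,0,0,0],
    [0,0,0,0,0,0,0],
    [0,0,0,0,0,0,0],
    [0,0,0,0,0,0,0]
  ]
}}

```text
clock: 9.32
eef_pos: [468.1, 81.7, 22.2]
tool_rot: [-1.844, 1.567, 1.298]
force: [-1.0, 1.4, 7.0]
width: 19.9
```

```bash
python3 d.py 473 377 110 90
```

```text
t 9.32 p [468.1  81.7  22.2] x [ 0.001  0.003 -1.   ] y ang -90.0 w 19.9 F [-1.   1.4  7. ] q [-0.41  0.78  0.27  2.15 -0.7   0.3  -1.1 ]
cm [ 0.49 29.53  8.78] turn -0.0
```

Request:
{"method": "arm_command", "body": {
  "series": [
    [0,0,0,2,0,0,0],
    [0,0,0,3,0,0,0],
    [0,0,0,3,0,0,0],
    [0,0,1.5,0.8,0,0,0],
    [0,0.1,3.5,0,0,0,0],
    [0,0.1,3.5,0,0,0,0],
    [0,0.1,3.5,0,0,0,0],
    [0,0.1,3.5,0,0,0,0],
    [0,0.1,3.5,0,0,0,0],
    [0,0,3.5,0,0,0,0],
    [0,0,3.5,0,0,0,0],
    [0,0,3.5,0,0,0,0],
    [0,0,0,0,0,0,0],
    [0,0,0,0,0,0,0],
    [0,0,0,0,0,0,0]
  ]
}}

```text
clock: 10.57
eef_pos: [472.1, 375.4, 109.1]
tool_rot: [-0.884, 1.569, 2.258]
force: [-0.2, -0.1, -0.5]
width: 19.7
```

```bash
python3 d.py 473 377 29 90
```

```text
t 10.57 p [472.1 375.4 109.1] x [-0.001  0.001 -1.   ] y ang -90.0 w 19.7 F [-0.2 -0.1 -0.5] q [-1.06  0.79  0.57  1.77 -0.6   0.76 -1.75]
cm [ 0.09  0.16 -8.01] turn -0.0
```

Request:
{"method": "arm_command", "body": {
  "series": [
    [0,0.09,0.16,-2,0,0,0],
    [0,0,0,-2,0,0,0],
    [0,0,0,-2,0,0,0],
    [0,0,0,-1,0,0,0],
    [0,0,0,-0.7,0,0,0],
    [0,0,0,-0.3,0,0,0],
    [0,0,0,-0.1,0,0,0],
    [0,0,0,-0.1,0,0,0],
    [0,0,0,0,0,0,0],
    [0,0,0,0,0,0,0],
    [0,0,0,0,0,0,0]
  ]
}}

```text
clock: 11.48
eef_pos: [473.6, 378.2, 27.8]
tool_rot: [-1.533, 1.568, 1.61]
force: [-0.4, 0.5, -0.7]
width: 19.7
```

```bash
python3 d.py 473 377 26 90
```

```text
t 11.48 p [473.6 378.2  27.8] x [-0.     0.003 -1.   ] y ang -90.0 w 19.7 F [-0.4  0.5 -0.7] q [-1.01  0.9   0.48  1.79 -0.68  0.62 -1.68]
cm [-0.06 -0.12 -0.18] turn -0.0
```

Request:
{"method": "arm_command", "body": {
  "series": [
    [0,0,-0.1,-0.2,0,0,0],
    [0,0,0,0,0,0,0],
    [0.5,0,0,0,0,0,0],
    [0.5,0,0,0,0,0,0],
    [0.5,0,0,0,0,0,0],
    [0.5,0,0,0,0,0,0],
    [0.5,0,0,2,0,0,0],
    [0.5,0,0,3,0,0,0],
    [0.5,0,0,3,0,0,0],
    [0.5,-1.2,-1.72,0,0,0,4.65],
    [0.5,-1.2,-1.72,0,0,0,4.65],
    [0.5,-1.2,-1.72,0,0,0,4.65],
    [0.5,-1.2,-1.72,0,0,0,4.65],
    [0.5,-1.2,-1.72,0,0,0,4.65],
    [0.5,-1.2,-1.72,0,0,0,4.65],
    [0.5,-1.2,-1.72,0,0,0,4.65],
    [0.5,-1.2,-1.72,0,0,0,4.65],
    [0.5,0,0,0,0,0,0],
    [0.5,0,0,0,0,0,0],
    [0.5,0,0,0,0,0,0]
  ]
}}

```text
clock: 13.15
eef_pos: [378.2, 239.9, 105.4]
tool_rot: [-1.831, 1.568, 1.959]
force: [-0.3, 0.8, 0.1]
width: 42.8
```

```bash
python3 d.py 377 239 18 127.2
python3 - <<'E'
from h import *
im=ctrl.get_image("top"); cv2.imwrite("pics/t4.png",im)
cv2.imwrite("pics/t4c.png",ortho("top",im,490,340,10,half=130,s=2))
E
```

```text
t 13.15 p [378.2 239.9 105.4] x [-0.001  0.002 -1.   ] y ang -52.8 w 42.8 F [-0.3  0.8  0.1] q [-0.85  0.59  0.32  2.19 -0.45  0.43 -1.09]
cm [-0.12 -0.09 -8.74] turn 0.0
```

View pics/t4c.png

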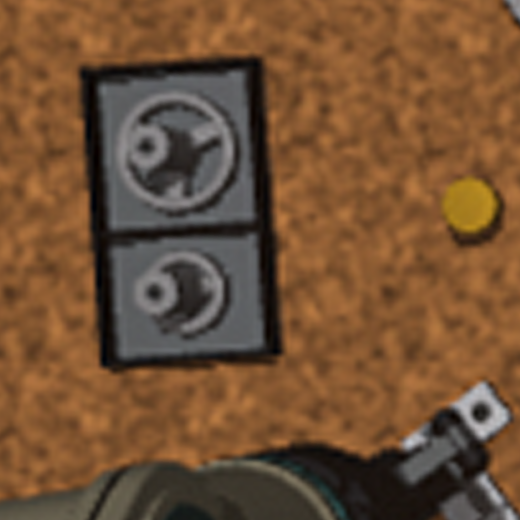

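Request:
{"method": "arm_command", "body": {
  "series": [
    [0.5,-0.12,-0.09,-2,0,0,0],
    [0.5,0,0,-2,0,0,0],
    [0.5,0,0,-2,0,0,0],
    [0.5,0,0,-1,0,0,0],
    [0.5,0,0,-0.5,0,0,0],
    [0.5,0,0,0,0,0,0],
    [0.5,0,0,0,0,0,0]
  ]
}}

```text
clock: 13.78
eef_pos: [376.5, 238.9, 29.8]
tool_rot: [-1.104, 1.568, 2.687]
force: [0.1, -0.1, -0.1]
width: 42.7
```

```bash
python3 d.py 377 239 20 127.2
```

```text
t 13.78 p [376.5 238.9  29.8] x [-0.002  0.001 -1.   ] y ang -52.8 w 42.7 F [ 0.1 -0.1 -0.1] q [-0.77  0.74  0.21  2.22 -0.65  0.24 -0.89]
cm [ 0.05  0.01 -0.98] turn -0.0
```

Request:
{"method": "arm_command", "body": {
  "series": [
    [0.5,0,0,0,-2.4,3.2,0],
    [0.5,0,0,0,-2.4,3.2,0],
    [0.5,0,0,-0.4,0,0,0],
    [0.5,0,0,-0.4,0,0,0],
    [0.5,0,0,-0.2,0,0,0],
    [0.5,0,0,0,0,0,0],
    [0.5,0,0,0,0,0,0]
  ]
}}

```text
clock: 14.37
eef_pos: [375.3, 237.7, 20.2]
tool_rot: [-0.029, 1.43, -2.522]
force: [0.2, -0.2, 0.5]
width: 42.8
```

```bash
python3 d.py 377 239 19 127.2
```

```text
t 14.37 p [375.3 237.7  20.2] x [-0.115 -0.082 -0.99 ] y ang -52.9 w 42.8 F [ 0.2 -0.2  0.5] q [-0.86  0.81  0.36  2.1  -0.59  0.47 -0.96]
cm [ 0.17  0.13 -0.12] turn 0.1
```

Request:
{"method": "arm_command", "body": {
  "series": [
    [0.5,0,0,-0.3,0,0,0],
    [0.5,0,0,0,0,0,0],
    [0,0,0,0,0,0,0],
    [0,0,0,0,0,0,0],
    [0,0,0,0,0,0,0],
    [0,0,0,0,0,0,0],
    [0,0,0,0,0,0,0],
    [0,0,0,0,0,0,0],
    [0,0,0,0,0,0,0],
    [0,0,0,0,0,0,0]
  ]
}}

```text
clock: 15.2
eef_pos: [376.1, 238.4, 17.4]
tool_rot: [-0.025, 1.43, -2.517]
force: [0.4, -0.2, 6.1]
width: 13.1
```

```bash
python3 d.py 656 2 110 97.4
```

```text
t 15.2 p [376.1 238.4  17.4] x [-0.114 -0.082 -0.99 ] y ang -52.8 w 13.1 F [ 0.4 -0.2  6.1] q [-0.86  0.82  0.35  2.1  -0.59  0.47 -0.96]
cm [ 27.99 -23.64   9.26] turn -29.8
```

Request:
{"method": "arm_command", "body": {
  "series": [
    [0,0,0,2,0,0,0],
    [0,0,0,3,0,0,0],
    [0,0,0,3.5,0,0,0],
    [0,2.33,-1.97,0.5,0,0,-2.48],
    [0,2.33,-1.97,0,0,0,-2.48],
    [0,2.33,-1.97,0,0,0,-2.48],
    [0,2.33,-1.97,0,0,0,-2.48],
    [0,2.33,-1.97,0,0,0,-2.48],
    [0,2.33,-1.97,0,0,0,-2.48],
    [0,2.33,-1.97,0,0,0,-2.48],
    [0,2.33,-1.97,0,0,0,-2.48],
    [0,2.33,-1.97,0,0,0,-2.48],
    [0,2.33,-1.97,0,0,0,-2.48],
    [0,2.33,-1.97,0,0,0,-2.48],
    [0,2.3,-1.97,0,0,0,-2.48],
    [0,0,0,0,0,0,0],
    [0,0,0,0,0,0,0],
    [0,0,0,0,0,0,0]
  ]
}}

```text
clock: 16.7
eef_pos: [654.4, 2.7, 106.1]
tool_rot: [-0.033, 1.428, -3.045]
force: [-1.1, -0.1, -1.9]
width: 13.0
```

```bash
python3 d.py 654.8 1.7 25 97.4
python3 - <<'E'
from h import *
im=ctrl.get_image("scene"); cv2.imwrite("pics/s5.png",cv2.resize(im[80:330,130:450],None,fx=2.3,fy=2.3))
E
```

```text
t 16.7 p [654.4   2.7 106.1] x [-0.142 -0.014 -0.99 ] y ang -82.6 w 13.0 F [-1.1 -0.1 -1.9] q [-0.36  0.93  0.61  1.47 -0.53  1.07 -1.06]
cm [ 0.04 -0.1  -8.11] turn -0.0
```

View pics/s5.png

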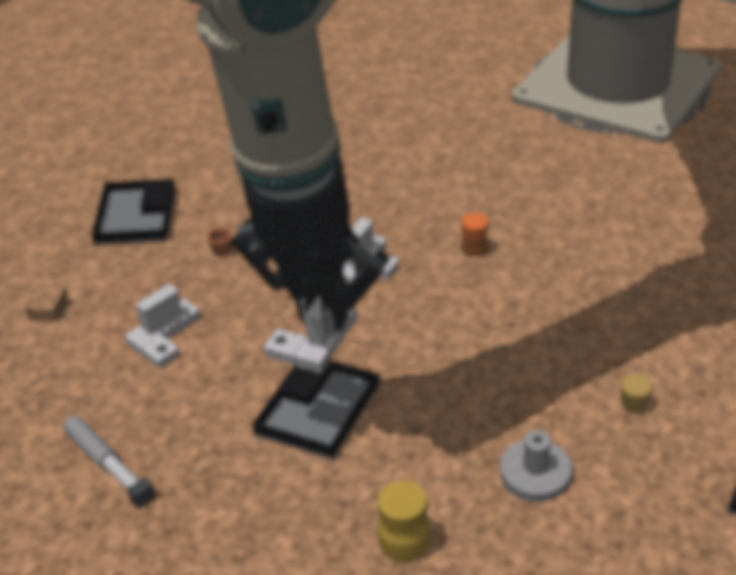

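Request:
{"method": "arm_command", "body": {
  "series": [
    [0,0.04,-0.1,-2,0,0,0],
    [0,0,0,-2,0,0,0],
    [0,0,0,-2,0,0,0],
    [0,0,0,-1,0,0,0],
    [0,0,0,-0.7,0,0,0],
    [0,0,0,-0.4,0,0,0],
    [0,0,0,-0.1,0,0,0],
    [0,0,0,0,0,0,0],
    [0,0,0,0,0,0,0],
    [0,0,0,0,0,0,0]
  ]
}}

```text
clock: 17.58
eef_pos: [656.4, 0.8, 26.2]
tool_rot: [-0.023, 1.432, -3.034]
force: [0.2, 0.9, -0.9]
width: 12.9
```

```bash
python3 d.py 654.8 1.7 21.4 97.4
```

```text
t 17.58 p [656.4   0.8  26.2] x [-0.138 -0.015 -0.99 ] y ang -82.6 w 12.9 F [ 0.2  0.9 -0.9] q [-0.34  1.03  0.56  1.49 -0.58  0.94 -1.03]
cm [-0.16  0.09 -0.48] turn -0.0
```

Now lower the last bit and check.

Request:
{"method": "arm_command", "body": {
  "series": [
    [0,-0.1,0.1,-0.2,0,0,0],
    [0,0,0,-0.15,0,0,0],
    [0,0,0,-0.1,0,0,0],
    [0,0,0,0,0,0,0],
    [0,0,0,0,0,0,0]
  ]
}}

```text
clock: 18.0
eef_pos: [654.8, 2.3, 21.5]
tool_rot: [-0.029, 1.43, -3.041]
force: [-1.4, 1.1, 5.5]
width: 13.1
```

```bash
python3 d.py 654.8 1.7 21.4 97.4
```

```text
t 18.0 p [654.8   2.3  21.5] x [-0.139 -0.014 -0.99 ] y ang -82.6 w 13.1 F [-1.4  1.1  5.5] q [-0.34  1.03  0.56  1.5  -0.58  0.93 -1.03]
cm [-0.   -0.06 -0.01] turn -0.0
```

Request:
{"method": "arm_command", "body": {
  "series": [
    [0.5,0,0,0,0,0,0],
    [0.5,0,0,0,0,0,0],
    [0.5,0,0,0,0,0,0],
    [0.5,0,0,0,0,0,0],
    [0.5,0,0,2,0,0,0],
    [0.5,0,0,3,0,0,0],
    [0.5,0,0,3,0.5,-4,0],
    [0.5,0,0,0.5,0.5,-4,0],
    [0.5,-0.2,-3.4,0,0,0,-3.33],
    [0.5,-0.2,-3.4,0,0,0,-3.33],
    [0.5,-0.2,-3.4,0,0,0,-3.33],
    [0.5,-0.2,-3.4,0,0,0,-3.33],
    [0.5,-0.2,-3.4,0,0,0,-3.33],
    [0.5,-0.2,-3.4,0,0,0,-3.33],
    [0.5,0,0,0,0,0,0],
    [0.5,0,0,0,0,0,0],
    [0.5,0,0,0,0,0,0]
  ]
}}

```text
clock: 19.42
eef_pos: [642.8, -201.4, 105.3]
tool_rot: [-1.478, 1.567, 1.445]
force: [0.4, 0.6, -1.4]
width: 42.9
```

```bash
python3 d.py 643.2 -203.2 17 77.4
python3 - <<'E'
from h import *
im=ctrl.get_image("top"); cv2.imwrite("pics/t6.png",im)
from fit import *
e=None
cv2.imwrite("pics/t6c.png",ortho("top",im,640,-70,15,half=150,s=2))
E
```

```text
t 19.42 p [ 642.8 -201.4  105.3] x [ 0.     0.004 -1.   ] y ang -102.5 w 42.9 F [ 0.4  0.6 -1.4] q [-0.08  0.9   0.65  1.56 -0.65  0.91 -0.99]
cm [ 0.04 -0.18 -8.83] turn -0.1
```

View pics/t6c.png

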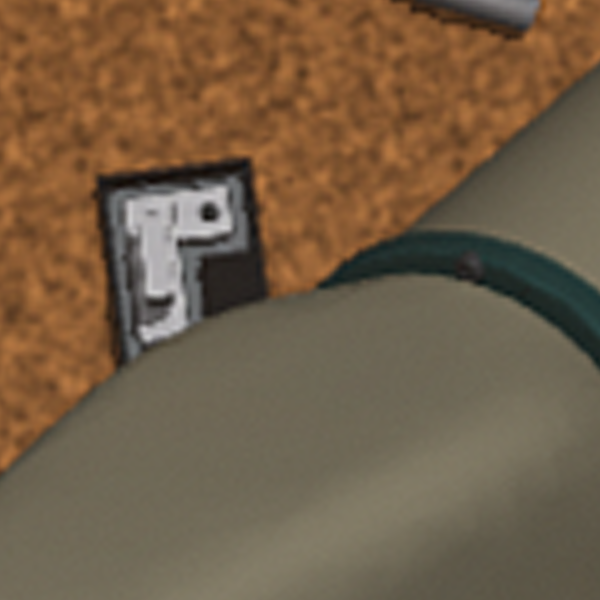

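Request:
{"method": "arm_command", "body": {
  "series": [
    [0.5,0.04,-0.18,-2,0,0,0],
    [0.5,0,0,-2.4,0,0,0],
    [0.5,0,0,-2.4,0,0,0],
    [0.5,0,0,-1.4,0,0,0],
    [0.5,0,0,-0.5,0,0,0],
    [0.5,0,0,0,0,0,0],
    [0.5,0,0,0,0,0,0],
    [0,0,0,0,0,0,0],
    [0,0,0,0,0,0,0],
    [0,0,0,0,0,0,0],
    [0,0,0,0,0,0,0],
    [0,0,0,0,0,0,0],
    [0,0,0,0,0,0,0],
    [0,0,0,0,0,0,0],
    [0,0,0,0,0,0,0]
  ]
}}

```text
clock: 20.72
eef_pos: [644.1, -204.1, 20.2]
tool_rot: [-2.293, 1.567, 0.63]
force: [-1.0, 1.3, 6.0]
width: 13.1
```

```bash
python3 d.py 521.7 -363.7 110 124.4
```

```text
t 20.72 p [ 644.1 -204.1   20.2] x [ 0.003  0.002 -1.   ] y ang -102.5 w 13.1 F [-1.   1.3  6. ] q [-0.04  1.    0.57  1.59 -0.72  0.77 -0.94]
cm [-12.24 -15.96   8.98] turn 46.9
```

Request:
{"method": "arm_command", "body": {
  "series": [
    [0,0,0,2,0,0,0],
    [0,0,0,3,0,0,0],
    [0,0,0,3.5,0,0,0],
    [0,-1.53,-2,0.5,0,0,5.86],
    [0,-1.53,-2,0,0,0,5.86],
    [0,-1.53,-2,0,0,0,5.86],
    [0,-1.53,-2,0,0,0,5.86],
    [0,-1.53,-2,0,0,0,5.86],
    [0,-1.53,-2,0,0,0,5.86],
    [0,-1.53,-2,0,0,0,5.86],
    [0,-1.53,-2,0,0,0,5.86],
    [0,0,0,0,0,0,0],
    [0,0,0,0,0,0,0],
    [0,0,0,0,0,0,0]
  ]
}}

```text
clock: 21.88
eef_pos: [521.1, -363.1, 108.6]
tool_rot: [-1.864, 1.567, 1.876]
force: [0.5, 0.3, -1.3]
width: 12.6
```

```bash
python3 d.py 522.4 -363.7 28 124.4
python3 - <<'E'
from h import *
im=ctrl.get_image("scene"); cv2.imwrite("pics/s7.png",cv2.resize(im[80:330,80:400],None,fx=2.3,fy=2.3))
E
```

```text
t 21.88 p [ 521.1 -363.1  108.6] x [-0.001  0.003 -1.   ] y ang -55.7 w 12.6 F [ 0.5  0.3 -1.3] q [ 0.33  0.79  0.4   1.67 -0.42  0.77 -0.04]
cm [ 0.13 -0.06 -8.06] turn 0.1
```

View pics/s7.png

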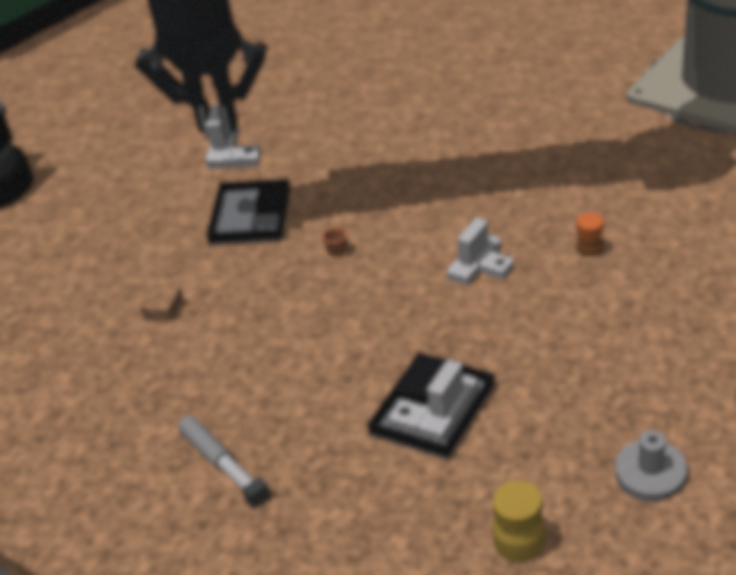

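Right jaw sits in its recess (crop 435,400); the left jaw hangs level over its tray, its short arm to the right like the recess. Lowering.

Request:
{"method": "arm_command", "body": {
  "series": [
    [0,0.13,-0.06,-2,0,0,0],
    [0,0,0,-2,0,0,0],
    [0,0,0,-2,0,0,0],
    [0,0,0,-1.2,0,0,0],
    [0,0,0,-0.6,0,0,0],
    [0,0,0,-0.3,0,0,0],
    [0,0,0,-0.2,0,0,0],
    [0,0,0,0,0,0,0],
    [0,0,0,0,0,0,0],
    [0,0,0,0,0,0,0]
  ]
}}

```text
clock: 22.77
eef_pos: [522.6, -364.8, 26.6]
tool_rot: [-2.167, 1.569, 1.574]
force: [0.5, -1.0, -2.2]
width: 13.0
```

```bash
python3 d.py 522.4 -363.7 24.2 124.4
```

```text
t 22.77 p [ 522.6 -364.8   26.6] x [-0.     0.001 -1.   ] y ang -55.7 w 13.0 F [ 0.5 -1.  -2.2] q [ 0.37  0.9   0.34  1.7  -0.47  0.62  0.  ]
cm [-0.02  0.11 -0.24] turn 0.1
```

Request:
{"method": "arm_command", "body": {
  "series": [
    [0,0,0.1,-0.15,0,0,0],
    [0,0,0,-0.1,0,0,0],
    [0,0,0,0,0,0,0],
    [0.5,0,0,0,0,0,0],
    [0.5,0,0,0,0,0,0],
    [0.5,0,0,0,0,0,0],
    [0.5,0,0,0,0,0,0],
    [0.5,0,0,2,0,0,0],
    [0.5,0,0,3,0,0,0],
    [0.5,0,0,3,0,0,0],
    [0.5,-2.5,-2.5,1,0,0,0],
    [0.5,-2.5,-2.5,1,0,0,0],
    [0.5,-2.5,-2.5,1,0,0,0],
    [0.5,-2.5,-2.5,1,0,0,0],
    [0.5,-2.5,-2.5,1,0,0,0],
    [0.5,-2.5,-2.5,1,0,0,0],
    [0.5,0,-2.5,0,0,0,0],
    [0.5,0,-2.5,0,0,0,0],
    [0.5,0,0,0,0,0,0],
    [0.5,0,0,0,0,0,0]
  ]
}}

```text
clock: 24.43
eef_pos: [371.0, -564.5, 162.8]
tool_rot: [-1.433, 1.568, 2.306]
force: [0.2, -0.9, 0.2]
width: 42.5
```

```bash
python3 d.py
cat > f8.py <<'E'
from fit import *
im=ctrl.get_image("top"); cv2.imwrite("pics/t8.png",im)
fn=lambda b:((b.min(2)>118)*255).astype(np.uint8)
T={"left_jaw":(521.69,-363.72,.60),"right_jaw":(655.56,1.85,.13)}; t=[]
for n,p in T.items():
    x,e,v=fit(n,p,im,zoff=4,usemaskfn=fn); d=x-p; c,s=np.cos(p[2]),np.sin(p[2]); print(n,x.round(2),round(e,3),"in tray",(c*d[0]+s*d[1]).round(1),(-s*d[0]+c*d[1]).round(1),d[2].round(3)); t.append(cv2.resize(v,(380,380),interpolation=cv2.INTER_AREA))
for n,p in {"centre_jaw":(463.28,-93.37,.05),"solid_disc":(630.8,190,0)}.items():
    x,e,v=fit(n,p,im); print(n,x.round(2),round(e,3))
cv2.imwrite("pics/f8.png",np.hstack(t)); cv2.imwrite("pics/t8c.png",ortho("top",im,512,382,10,half=100,s=2))
cv2.imwrite("pics/s8.png",ctrl.get_image("scene"))
E
python3 f8.py
```

```text
t 24.43 p [ 371.  -564.5  162.8] x [-0.002  0.002 -1.   ] y ang -55.8 w 42.5 F [ 0.2 -0.9  0.2] q [ 0.72  0.77  0.41  1.51 -0.35  0.93  0.26]
left_jaw [ 521.45 -365.24    0.7 ] 2.662 in tray -1.1 -1.1 0.101
right_jaw [6.5726e+02 1.5500e+00 1.4000e-01] 0.256 in tray 1.6 -0.5 0.005
centre_jaw [ 4.6328e+02 -9.3390e+01  5.0000e-02] 0.049
solid_disc [6.3078e+02 1.8999e+02 1.5000e-01] 0.032
```

View pics/f8.png

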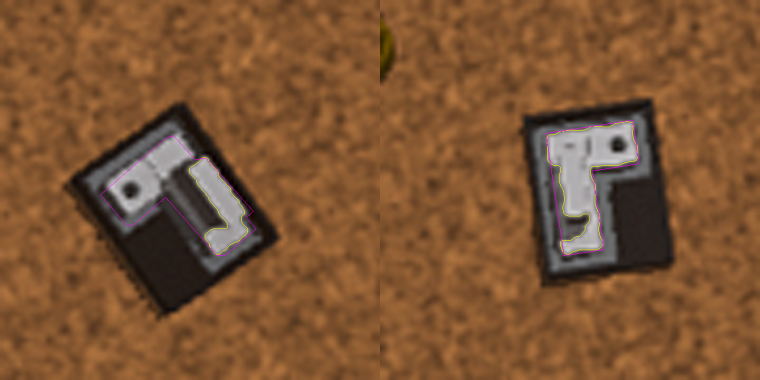

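View pics/s8.png

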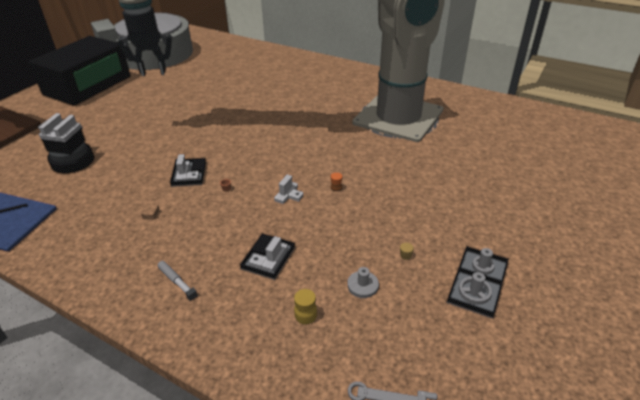

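View pics/t8c.png

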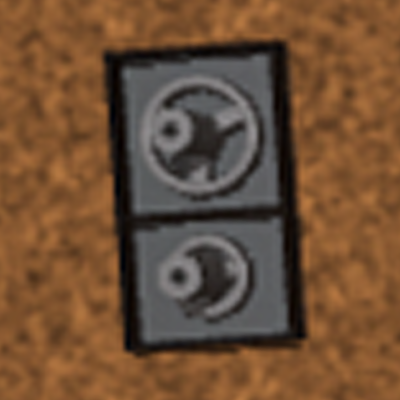

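```bash
python3 -c "
from cell import ctrl
print(ctrl.finish_job())"
```

```text
the job is handed in; nothing more can be done
None
```

I put all four parts away and handed the job in at about 24.5 s on the robot's clock, well under the 106 s limit. No verdict was reported.

- **Wheels:** the last pictures show the large wheel in the middle of the wide bay and the small wheel in the middle of the narrow bay. Both look flat. The large wheel touched down at the expected height. For the small wheel I only saw it free just above the floor before the last 2 mm and the release.
- **Right jaw:** it lies in its recess, rib up. A fit to the last picture puts it 1.6 mm and 0.5 mm off centre and 0.005 rad off in angle.
- **Left jaw:** it lies inside its recess, rib up, with grey floor showing around it. The numeric fit failed here because a shadow from the rib split the outline, so its −1.1 mm, −1.1 mm and 0.10 rad are not reliable. The view and the position I released it at both agree with a good fit.
- **Solid disc and T jaw:** neither moved by more than 0.1 mm in the fits before and after.

At the right jaw and the large wheel, joint 6 came close to or reached its lower limit (0.23 rad). The large wheel was therefore gripped 5 mm higher than planned, and the right jaw was gripped with the tool tilted 8 degrees.

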